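# Dip the detector dewar and read the rod under the magnifier

### The job

The frost line on a dip rod fades fast, so first ready the bench magnifier: swing its arm until the lens is over the log pad and tilt the lens level. Then take the yellow dip rod from its cradle, lower it upright into the dewar's neck until its white collar rests on the rim, draw it fully out again, and present it for reading: the rod held level with its tip under the middle of the lens, about 10 cm below it. Touch neither the magnifier nor the pad with the rod, leave the other things on the bench where they are, and finish while still holding the rod there, steady in the gripper.

Things in the scene. Friction and masses are not known exactly. Their poses are not given: they have to be found in the camera images.
- dewar: Steel liquid-nitrogen dewar bolted down: foot 104 mm across, two clamping forks out to 77 mm, can 84 mm across, shoulder at 128 mm, upright neck tube 30 mm across with its open mouth 150 mm above the table. A window flange stands out to 52 mm on its own -x side, a brass valve to 70 mm on +y, a connector to 54 mm on +x, all below 100 mm. Origin: centre of the underside, z up.
- neck_mouth (a point): Centre of the dewar's neck mouth, in the plane of its rim: bore 18 mm across and 126 mm deep, vertical; z up.
- rod: Dip rod, about 70 g: x axis along it to the tip, z up in the cradle. Origin: middle of the handle, the place to grip. Handle: flat-sided black bar, x -45 to +45 mm, 14 mm wide (y), 20 mm high (z), orange butt end. White collar 30 mm across at x 45 to 51 mm. Yellow shaft 8 mm across, dark graduations, round tip at x = 161 mm. It starts level in the cradle, axis 65 mm above the table.
- rod_tip (a point): End of the yellow tip of the rod, 161 mm from the rod's origin.
- rod_collar (a point): Centre of the collar's tip-side face (the face that stops on the neck rim), 51 mm from the rod's origin towards the tip.
- cradle: Fixed cradle: base plate 190 x 60 x 8 mm, two slotted white supports 8 mm thick, up to 71 mm high, the rod lying in their open slots along the cradle's x (tip to +x). They stand about 41 mm behind the rod's origin (under the orange butt) and 117 mm ahead of it (under the shaft); the rest of the handle is free at the sides and below, and the rod lifts straight up. Origin: centre of the underside.
- magnifier: Bench magnifier: fixed round base 136 mm across; column 16 mm across, 253 mm high; level white arm that swivels on it 215 mm up; at its end a hinged white ring-light head (ring 110 mm across, 18 mm thick, clear lens) with a black tab across from the hinge. From the column axis, head level: hinge 125 mm, lens centre 200, tab 252 to 304 mm. Both joints stay where left. Origin: base underside.
- mag_swivel (a joint): Swivel of the magnifier arm about the column, rad, counter-clockwise from above positive; at 0 the arm points along the base's own x axis. Range -1.4 to 1.4. Friction about 0.35 N m.
- mag_tilt (a joint): Tilt of the magnifier head about the hinge at the arm's end, rad; 0 is lens level, positive is tab raised. Range -0.9 to 0.9. It starts raised. Friction about 0.45 N m.
- lens (a point): Centre of the magnifier lens; its z axis is the lens axis, up when the head is level.
- mag_tab (a point): Middle of the black tab by which the head is moved, 155 mm from the tilt hinge; the tab is 52 mm long (along the point's x, outwards), 12 mm wide (y) and 14 mm high (z).
- mag_hinge (a point): Point on the tilt hinge's axis at the end of the arm, 125 mm from the column axis; its x points outwards along the arm, its y lies along the hinge axis.
- mag_column (a point): Point on the vertical swivel axis of the column, at arm height.
- log_pad: White log pad, 148 x 105 x 6 mm with a blue binding strip, fixed flat on the table. Origin: centre of its underside, z up.
- pen: Blue pen, 138 mm long, 10 mm thick, lying on the log pad (bystander).
- neck_plug: White plug of the dewar's neck, 38 mm across and 46 mm high, standing on its cap beside the dewar (bystander).
- post: Steel optical post on a foot, 32 mm across, 74 mm high (bystander).
- mounted_lens: Small lens in a black ring on a post with a foot, 32 mm across, 69 mm high (bystander).
- multimeter: Yellow handheld multimeter lying flat, 150 x 75 x 40 mm (bystander).
- torque_wrench: Small steel spanner, 130 mm long, lying flat (bystander).
- ball_driver: Driver with an orange handle, 170 mm long, lying flat (bystander).
- parts_tray: Blue two-compartment tray of coaxial adapters, 90 x 60 x 24 mm (bystander).
Not all that is in view belongs to the job. Leave any pink, purple or turquoise look-alike of the dewar alone.

How it is judged (in metres and radians):
On the way, in this order (a step that is already met when the one before it is completed fails the run):
1. the magnifier's lens is over the log pad (centres within 40 mm seen from above) and level within 8 degrees, the rod not yet taken (horizontal distance between lens and log_pad below 0.04 m and angle between lens's own z axis and vertical below 0.14 rad and distance of rod from where it was at the start of the episode below 0.02 m), for 0.2 s.
2. the rod stands in the dewar's neck with its collar on the rim (within 3 mm) (z of rod_collar in the frame of neck_mouth below 0.003 m and horizontal distance between rod_collar and neck_mouth below 0.007 m and angle between the x axis of rod and the z axis of dewar, either way round below 0.1 rad), for 0.2 s.
3. the rod is drawn fully out, its tip above the rim (z of rod_tip in the frame of neck_mouth above 0.005 m), for 0.1 s.
At the end, for the whole second after the job is handed in: The lens is still over the log pad (centres within 40 mm seen from above) and level within 8 degrees; the rod is held in the fingers alone, still, level within 8.5 degrees, its tip within 25 mm of the lens centre seen from above and 65 to 135 mm below it (horizontal distance between lens and log_pad below 0.04 m and angle between lens's own z axis and vertical below 0.14 rad and horizontal distance between rod_tip and lens below 0.025 m and z of rod_tip in the frame of lens between -0.135 and -0.065 m and angle between rod's own x axis and vertical between 1.42 and 1.72 rad and contact force between rod and the fingers above 2 N and contact force between rod and magnifier below 0.2 N and contact force between rod and log_pad below 0.2 N and contact force between rod and dewar below 0.2 N and contact force between rod and cradle below 0.2 N and linear speed of rod below 0.03 m/s and height (world z) of rod above 0.06 m); the arm keeps its last pose, push and grip.
It fails at once if the rod touches the magnifier (contact force between rod and magnifier above 0.5 N).
It fails at once if the rod touches the log pad (contact force between rod and log_pad above 0.5 N).
It fails at once if a bystander is shifted by more than 30 mm (distance of any of pen, neck_plug, post, mounted_lens, multimeter, torque_wrench, ball_driver, parts_tray from where it was at the start of the episode above 0.03 m).
It also fails if it takes over 67 s, if anything falls off the work surface, if the arm or the gripper's body presses on something with over 40 N, if the wrist force passes 120 N, or if a joint passes its speed limit or range.

### The arm

A 6-joint arm with a two-finger parallel gripper is mounted at the origin on the work surface. World frame = base frame: x ahead of the robot, y to its left, z up, the work surface at z = 0. Lengths are in m, angles in degrees, forces in N, time in s.
With the tool pointing down it reaches from about 0.4 to 0.825 m from the base axis. Payload 7 kg.
Tool frame: the origin (TCP) lies midway between the tips of the shut fingers; the grasp point (between the pads) lies 19 mm behind it (ctrl.hold_point_z is the distance from the TCP to the grasp point, in m); z points along the fingers, y is the line along which they close (so a half turn about z gives the same grasp; the last joint's range is limited). The gripper opens to 88 mm and grips with 3 to 60 N. Pads are 19 mm wide; open, the fingers measure 130 mm over their backs; the gripper's body (78 mm by 193 mm) begins 47 mm behind the grasp point.
Start: joints at [87.038, 20.546, 0.682, 0, -70.136, -16.507], TCP at [0.225, 0.636, 0.227] pointing down, gripper open.
Joint ranges: [-176.03, 176.03], [-82.01, 121.73], [-58.28, 71.71], [-173.87, 95.51], [-174.79, -0.11], [-173.66, 173.66]. Speed limits (degrees/s): [136.94, 136.94, 172.46, 180, 180, 180].

### API

Orientations are given as [roll, pitch, yaw] about the fixed x, y, z axes, in that order (R = Rz(yaw) Ry(pitch) Rx(roll)).
In Python, from plant import ctrl gives the robot as it stands.
- The arm moves only by the tool apply_moves, never from a script. Its argument "deltas" is a list of rows, each an object with "fingers": the finger opening in mm, from 0 to 87.6; "delta_pos": the shift along the tool's x, y, z in mm, a list of three; "angular": the turn, a rotation vector about the tool's x, y, z in degrees, a list of three. A call has 1 to 10 rows; each row is the pose to reach, as a shift and turn from the pose commanded when the call began, along the tool's axes at that moment; what a row does not reach only later rows make up. A row lasts 1/10 s, in which the tool goes at most 50 mm and 8.59 degrees, less where a joint would pass 70% of its speed; a pose out of reach is approached as far as the arm can. A call with a gripper value outside its range is refused whole. The fingers move at their own pace and stop on an object; the grip force is fixed at half the most. Time passes only in rows, so rows that repeat a pose let the fingers close. It gives the time, the measured TCP pose, the force, the opening and the grip force at its end, in the units of the state.
- ctrl.get_obs(): the state, without advancing time (a new reading comes with each control period).
- ctrl.snapshot(name): name is "scene" or "side" or "wrist"; returns the picture (400x640x3 uint8, red, green, blue); there is no depth.
- ctrl.camera_params(name): a dict with "fx", "fy", "cx", "cy" (pixels), "dist_coeffs" ([k1, k2, p1, p2, k3] as OpenCV has them; the pictures are not rectified), "cam_to_world" (4x4, takes a point from camera to world coordinates); the wrist camera has in their place "mount" (4x4, takes a point from camera to tool coordinates, whose origin is the TCP and whose axes are the flange's). Camera axes: x right, y up, looking along -z (the intrinsics and any distortion apply to the point x, -y, -z); pixel columns grow to the right and rows downward; lengths in m; the calibration is good to about 2 mm. A picture is of the moment at which its call begins: read the wrist's pose just before it. camera_params takes no time and is no camera call.
- ctrl.close_job(): hands the job in; it is judged then, once.
The state is a dict: "clock": time; "joint_pos": joint angles; "qvel": joint speeds; "tau": joint torques, N m; "tool_pos": TCP position; "orientation": TCP orientation; "force": force on the tool from outside, world axes, zero at the start; "moment": the same for the moment, N m; "opening": finger opening in m; "gripper_force": force on a finger pad.
Only numpy, scipy, OpenCV 4.12 (cv2) and the standard library are available. Lean on these libraries where they do the work, as an engineer would, in place of code of your own. Each camera call takes 0.05 s, during which the arm holds its last target. There are 200 camera calls.

## Working session

There is one attempt and no reset: what is moved stays moved. The work goes in short steps, Python scripts to look and compute and a tool call to move; the robot and the scene stay as the last step left them, time stands still between calls to the robot, and variables do not carry over. Pictures are saved under pics/ and viewed, at most 10 in all, crops included, and the job is handed in when it is done.

Besides the shell and the picture viewer there is one more tool, called after ">>>" in YAML: its name, and indented under it one key for each argument. apply_moves: Moves the arm, as the interface text tells. Its arguments: {"type":"object","properties":{"deltas":{"type":"array"}},"required":["deltas"]}

```bash
ls; mkdir -p pics; cat > h.py <<'E'
import numpy as np, cv2
from plant import ctrl
from scipy.spatial.transform import Rotation as R
def pose():
    o=ctrl.get_obs(); T=np.eye(4); T[:3,:3]=R.from_euler('xyz',o['orientation'],degrees=True).as_matrix(); T[:3,3]=o['tool_pos']; return T
def cam(name,T=None):
    p=ctrl.camera_params(name)
    C=np.array(p['cam_to_world']) if name!='wrist' else (pose() if T is None else T)@np.array(p['mount'])
    K=np.array([[p['fx'],0,p['cx']],[0,p['fy'],p['cy']],[0,0,1.]])
    return K,np.array(p['dist_coeffs'],float),C
def ray(c,uv):
    K,d,C=c; q=cv2.undistortPoints(np.array([[uv]],float),K,d)[0,0]
    v=C[:3,:3]@np.array([q[0],-q[1],-1]); return C[:3,3],v/np.linalg.norm(v)
def at_z(c,uv,z):
    o,v=ray(c,uv); return o+v*(z-o[2])/v[2]
def tri(*cu):
    A=np.zeros((3,3));b=np.zeros(3);rs=[ray(c,u) for c,u in cu]
    for o,v in rs: P=np.eye(3)-np.outer(v,v);A+=P;b+=P@o
    X=np.linalg.solve(A,b); return X,[np.linalg.norm((np.eye(3)-np.outer(v,v))@(X-o)) for o,v in rs]
def proj(c,X):
    K,d,C=c; Y=(np.linalg.inv(C)@np.r_[X,1])[:3]*[1,-1,-1]
    return cv2.projectPoints(Y.reshape(1,1,3),np.zeros(3),np.zeros(3),K,d)[0].ravel()
def snap(name,f):
    im=ctrl.snapshot(name); cv2.imwrite(f'pics/{f}.png',cv2.cvtColor(im,cv2.COLOR_RGB2BGR)); return im
E
python3 - <<'E'
from h import *
for n in('scene','side','wrist'):
    snap(n,n+'0'); K,d,C=cam(n); print(n,K[0,0],d,C.round(3).tolist())
print(ctrl.get_obs(),ctrl.hold_point_z, ctrl.camera_params('wrist')['mount'])
a=cv2.imread('pics/scene0.png');b=cv2.imread('pics/side0.png')
E
```

```text
pics
scene 465.87486919459417 [0.03907139 0.         0.         0.         0.        ] [[-0.742, -0.545, 0.39, 1.036], [0.67, -0.597, 0.441, 0.617], [-0.007, 0.589, 0.808, 1.195], [0.0, 0.0, 0.0, 1.0]]
side 464.06339446396424 [-0.08866333  0.          0.          0.          0.        ] [[0.943, 0.222, -0.249, 0.183], [-0.333, 0.671, -0.663, -0.901], [0.02, 0.708, 0.706, 1.124], [0.0, 0.0, 0.0, 1.0]]
wrist 328.1901367264618 [-0.02073338  0.          0.          0.          0.        ] [[-0.335, 0.905, 0.264, 0.296], [-0.942, -0.321, -0.093, 0.612], [0.001, -0.28, 0.96, 0.383], [0.0, 0.0, 0.0, 1.0]]
{'clock': 0.15, 'joint_pos': array([ 8.70374435e+01,  2.05854344e+01,  6.44743644e-01, -1.56431130e-02,
       -7.01375874e+01, -1.65067333e+01]), 'qvel': array([-0.01112792, -0.09996238,  0.25600491,  0.17555322, -0.06783943,
        0.04402122]), 'tau': array([-1.02190766e-03, -5.83273315e+01,  2.93290937e+01,  7.00113684e+00,
        8.84098961e-03, -1.07138676e-04]), 'tool_pos': array([0.22487527, 0.63602356, 0.22578784]), 'orientation': array([ 1.79920769e+02, -8.14201012e-03, -1.94746092e+01]), 'force': array([ 0.87844636, -0.19798692, -0.51664636]), 'moment': array([-0.00407811, -0.02988444, -0.06764656]), 'gripper_force': 0.0, 'opening': 0.08736375021512566} 0.0188 [[-1.23592194e-03  9.60038633e-01  2.79864782e-01  7.53815375e-02]
 [ 9.99999207e-01  1.11942388e-03  5.76102456e-04 -1.13951910e-03]
 [ 2.39793294e-04  2.79865272e-01 -9.60039256e-01 -1.57621011e-01]
 [ 0.00000000e+00  0.00000000e+00  0.00000000e+00  1.00000000e+00]]
```

View pics/scene0.png

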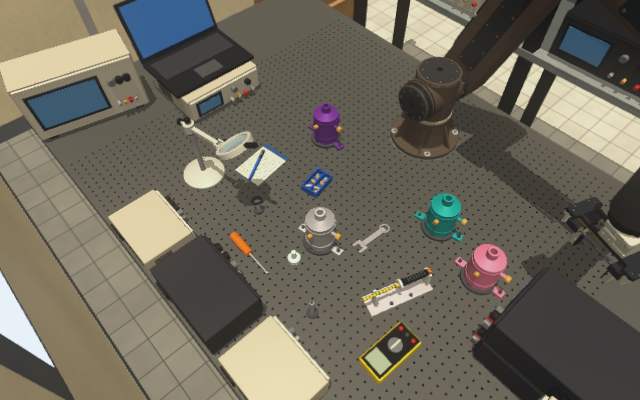

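View pics/side0.png

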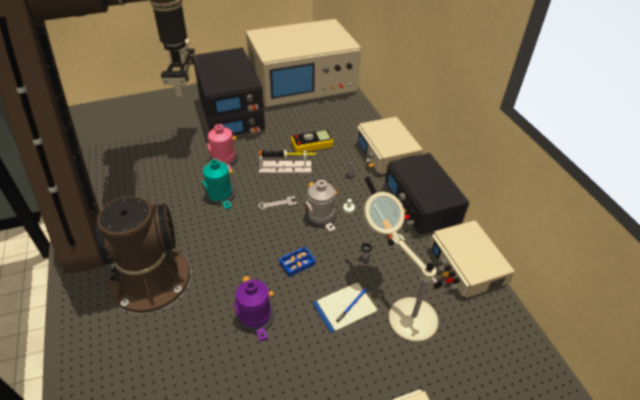

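```bash
python3 - <<'E'
import cv2,numpy as np
s=cv2.imread('pics/scene0.png');d=cv2.imread('pics/side0.png')
def c(im,x,y,w,h,k):
    t=cv2.resize(im[y:y+h,x:x+w],None,fx=k,fy=k,interpolation=cv2.INTER_CUBIC)
    for i in range(0,w,10):
        cv2.line(t,(i*k,0),(i*k,4 if (x+i)%50 else 12),(0,255,0),1)
        if (x+i)%20==0: cv2.putText(t,str(x+i),(i*k,22),0,.35,(0,255,0),1)
    for i in range(0,h,10):
        cv2.line(t,(0,i*k),(4,i*k),(0,255,0),1)
        if (y+i)%20==0: cv2.putText(t,str(y+i),(6,i*k+4),0,.35,(0,255,0),1)
    return t
L=np.vstack([c(s,170,110,133,100,3)[:300,:399],c(s,250,190,133,100,3)[:300,:399]])
cv2.imwrite('pics/m1.png',np.hstack([L,c(d,330,150,133,200,3)]))
cv2.imwrite('pics/m2.png',np.vstack([np.hstack([c(s,350,260,100,75,4),c(d,240,140,100,75,4)]),np.hstack([c(s,280,200,100,75,4),c(d,280,170,100,75,4)])]))
E
```

```text
(no output)
```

View pics/m1.png

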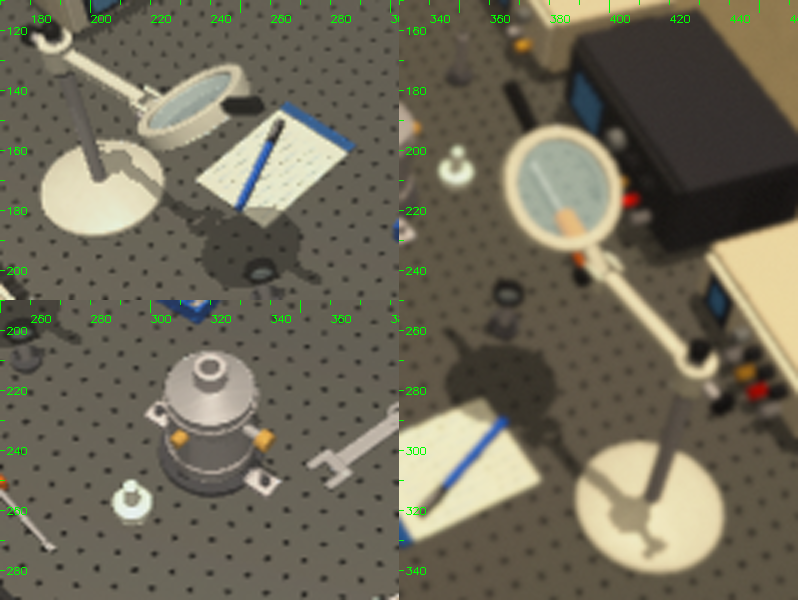

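View pics/m2.png

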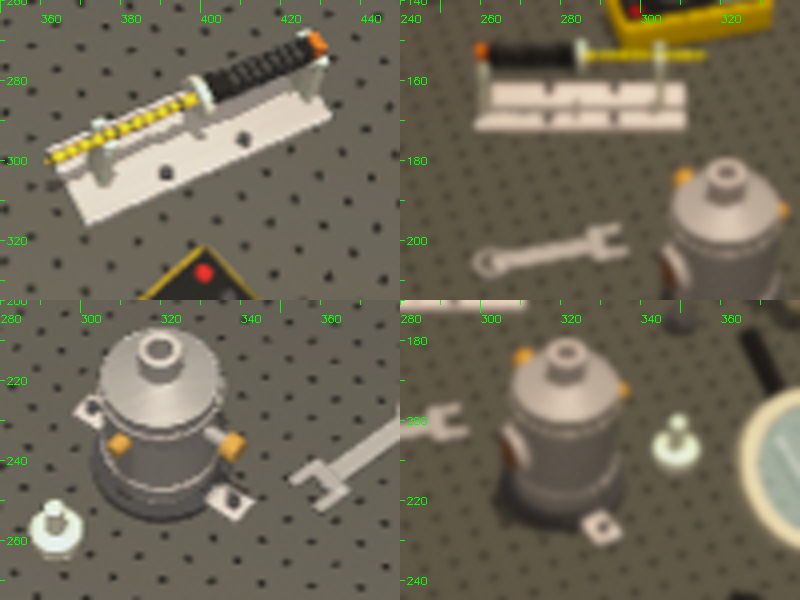

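```bash
python3 - <<'E'
from h import *
s=cam('scene');d=cam('side')
P=dict(colbase_s=((204,172.7),(413,318.7)),coltop=((187,122),(429.5,265)),hinge=((219,143),(397,237)),lens=((234.5,144.5),(384,212.7)),tab=((250,145.3),(369,185.5)),
mouth=((320,212),(321.5,182.5)),butt=((429,271),(261,153)),collar=((400.5,283),(285.7,153.7)),tip=((361.5,299.5),(316.5,153.7)),pad1=((258,185.7),(356.7,282.7)),
pad2=((235.7,170),(377.3,309.3)),pad3=((265,144.3),(334,330.7)),pad4=((288,159),(314.5,307)))
X={}
for k,(a,b) in P.items():
    X[k],r=tri((s,a),(d,b)); print(k,X[k].round(4),np.round(r,4))
print('pad',sum(at_z(s,P['pad%d'%i][0],.006) for i in(1,2,3,4))/4,sum(at_z(d,P['pad%d'%i][1],.006) for i in(1,2,3,4))/4)
for k,l in(('plug',((294,257),(348,206))),('post',((312,308),(350,175))),('mlens',((257,205),(365,252)))):
    print(k,at_z(s,l[0],.03).round(3),at_z(d,l[1],.03).round(3))
E
```

```text
colbase_s [ 0.6711 -0.3707  0.0062] [0.0013 0.0013]
coltop [ 0.6735 -0.3654  0.2421] [0.0011 0.0011]
hinge [ 0.6465 -0.2496  0.2266] [0.0009 0.0009]
lens [ 0.633  -0.1878  0.2597] [0.0022 0.0022]
tab [ 0.6195 -0.1217  0.3003] [0.0014 0.0014]
mouth [0.5612 0.0789 0.1519] [0.0016 0.0016]
butt [0.4391 0.3749 0.0712] [0.003 0.003]
collar [0.5215 0.3466 0.0692] [0.004 0.004]
tip [0.628  0.3112 0.0686] [0.0018 0.0018]
pad1 [ 0.5718 -0.2087  0.0042] [0.0007 0.0007]
pad2 [ 0.5888 -0.3103  0.0065] [0.0029 0.0029]
pad3 [ 0.4491 -0.3336  0.0097] [0.0046 0.0046]
pad4 [ 0.4267 -0.2389 -0.0045] [0.0051 0.0051]
pad [ 0.50714861 -0.26999337  0.006     ] [ 0.51147906 -0.27582682  0.006     ]
plug [0.663 0.082 0.03 ] [0.655 0.066 0.03 ]
post [0.726 0.231 0.03 ] [0.719 0.206 0.03 ]
mlens [ 0.629 -0.133  0.03 ] [ 0.63 -0.13  0.03]
```

```bash
cat >> h.py <<'E'
import json
def log():
    o=ctrl.get_obs(); open('log.txt','a').write(json.dumps([list(map(float,o['joint_pos'])),pose().tolist()])+'\n')
def go(pos,rot,grasp=True):
    """delta in tool axes; pos = grasp point (else TCP); rot = rpy deg or matrix"""
    T=pose(); M=R.from_euler('xyz',rot,degrees=True).as_matrix() if np.ndim(rot)==1 else rot
    p=np.array(pos,float)+(M[:,2]*.0188 if grasp else 0)
    log(); print('dpos',(T[:3,:3].T@(p-T[:3,3])*1000).round(1),'rot',R.from_matrix(T[:3,:3].T@M).as_rotvec(degrees=True).round(1))
def st():
    o=ctrl.get_obs(); log(); print({k:np.round(o[k],3).tolist() for k in('clock','joint_pos','tool_pos','orientation','force','opening','gripper_force')})
E
python3 - <<'E'
from h import *
s=cam('scene');d=cam('side')
for k,l in(('teal',((445,201),(215,167))),('purple',((326,111),(252,287))),('pink',((490,253),(219,131)))):
    X,r=tri((s,l[0]),(d,l[1])); print(k,X.round(3),np.round(r,3))
go([.225,.636,.36],[180,0,-19.5])
go([.62,-.122,.36],[180,0,-78])
E
```

```text
teal [0.266 0.277 0.131] [0. 0.]
purple [ 0.269 -0.215  0.132] [0.001 0.001]
pink [0.315 0.461 0.135] [0. 0.]
dpos [ 1.000e-01  1.000e-01 -1.154e+02] rot [ 0.1 -0.   0. ]
dpos [ 625.3  583.1 -114.5] rot [ 0.1 -0.  58.5]
```

>>> apply_moves:
  deltas:
    - {"fingers": 87, "delta_pos": [0, 0, -50], "angular": [0, 0, 0]}
    - {"fingers": 70, "delta_pos": [31, 29, -100], "angular": [0, 0, 8]}
    - {"fingers": 50, "delta_pos": [625, 583, -115], "angular": [0, 0, 58.5]}
    - {"fingers": 50, "delta_pos": [625, 583, -115], "angular": [0, 0, 58.5]}
    - {"fingers": 50, "delta_pos": [625, 583, -115], "angular": [0, 0, 58.5]}
    - {"fingers": 50, "delta_pos": [625, 583, -115], "angular": [0, 0, 58.5]}
    - {"fingers": 50, "delta_pos": [625, 583, -115], "angular": [0, 0, 58.5]}
    - {"fingers": 50, "delta_pos": [625, 583, -115], "angular": [0, 0, 58.5]}
    - {"fingers": 50, "delta_pos": [625, 583, -115], "angular": [0, 0, 58.5]}
    - {"fingers": 50, "delta_pos": [625, 583, -115], "angular": [0, 0, 58.5]}

```text
clock: 1.15
tool_pos: [0.4249, 0.2512, 0.3279]
orientation: [-180.0, 0.0, -78.0]
force: [0.7, 0.6, 0.8]
opening: 0.05
gripper_force: 0.0
```

```bash
python3 - <<'E'
from h import *
st();go([.62,-.122,.36],[180,0,-78])
E
```

```text
{'clock': 1.15, 'joint_pos': [53.444, 0.075, -11.674, -0.006, -78.225, -41.4], 'tool_pos': [0.425, 0.251, 0.328], 'orientation': [-179.984, 0.021, -77.957], 'force': [0.682, 0.616, 0.848], 'opening': 0.05, 'gripper_force': 0.0}
dpos [ 405.6 -112.9  -13.4] rot [-0.  0.  0.]
```

>>> apply_moves:
  deltas:
    - {"fingers": 50, "delta_pos": [405, -113, -13], "angular": [0, 0, 0]}
    - {"fingers": 50, "delta_pos": [405, -113, -13], "angular": [0, 0, 0]}
    - {"fingers": 50, "delta_pos": [405, -113, -13], "angular": [0, 0, 0]}
    - {"fingers": 50, "delta_pos": [405, -113, -13], "angular": [0, 0, 0]}
    - {"fingers": 50, "delta_pos": [405, -113, -13], "angular": [0, 0, 0]}
    - {"fingers": 50, "delta_pos": [405, -113, -13], "angular": [0, 0, 0]}
    - {"fingers": 50, "delta_pos": [405, -113, -13], "angular": [0, 0, 0]}
    - {"fingers": 50, "delta_pos": [405, -113, -13], "angular": [0, 0, 0]}
    - {"fingers": 50, "delta_pos": [405, -113, -13], "angular": [0, 0, 0]}
    - {"fingers": 50, "delta_pos": [405, -113, -13], "angular": [0, 0, 0]}

```text
clock: 2.15
tool_pos: [0.6202, -0.1222, 0.3391]
orientation: [179.9, 0.0, -78.2]
force: [0.0, -0.2, -0.4]
opening: 0.05
gripper_force: 0.0
```

```bash
python3 - <<'E'
from h import *
st();go([.62,-.122,.36],[180,0,-78]); T=pose(); snap('wrist','w1'); c=cam('wrist',T)
print(proj(c,[.6195,-.1217,.3003]),proj(c,[.62,-.12,.3]), proj(c,[.633,-.188,.26]))
go([.62,-.122,.302],[180,0,-78])
E
```

```text
{'clock': 2.15, 'joint_pos': [6.522, 13.88, 5.733, 0.01, -81.997, 5.296], 'tool_pos': [0.62, -0.122, 0.339], 'orientation': [179.856, 0.004, -78.181], 'force': [0.0, -0.236, -0.359], 'opening': 0.05, 'gripper_force': 0.0}
dpos [-0.2  0.1 -2.1] rot [ 0.1  0.  -0.2]
[318.64202608 230.53004178] [317.33126127 232.64789659] [318.73457737 119.2620491 ]
dpos [ 1.3 -0.2 56.3] rot [ 0.1  0.  -0.1]
```

View pics/w1.png

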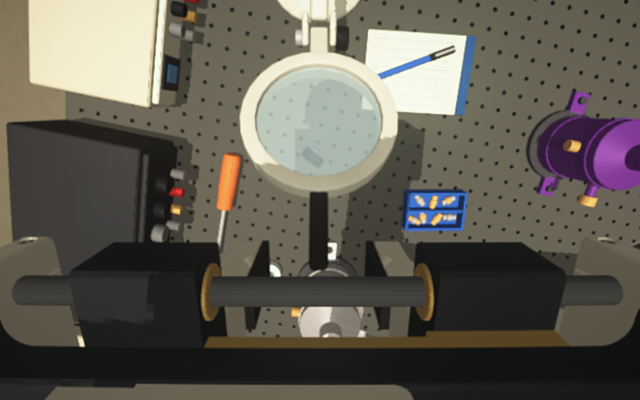

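>>> apply_moves:
  deltas:
    - {"fingers": 50, "delta_pos": [0, 0, 30], "angular": [0, 0, 0]}
    - {"fingers": 50, "delta_pos": [0, 0, 56], "angular": [0, 0, 0]}
    - {"fingers": 30, "delta_pos": [0, 0, 56], "angular": [0, 0, 0]}
    - {"fingers": 16, "delta_pos": [0, 0, 56], "angular": [0, 0, 0]}
    - {"fingers": 5, "delta_pos": [0, 0, 56], "angular": [0, 0, 0]}
    - {"fingers": 5, "delta_pos": [0, 0, 56], "angular": [0, 0, 0]}
    - {"fingers": 5, "delta_pos": [0, 0, 56], "angular": [0, 0, 0]}

```text
clock: 2.9
tool_pos: [0.62, -0.1193, 0.2859]
orientation: [-179.9, -0.0, -78.0]
force: [-0.1, -0.9, 0.1]
opening: 0.0155
gripper_force: 0.0
```

```bash
python3 - <<'E'
from h import *
st()
C=np.array([.672,-.370]); T=pose(); g=T[:3,3]-T[:3,2]*.0188
v=g[:2]-C; r=np.hypot(*v); a0=np.degrees(np.arctan2(v[1],v[0])); print(g,r,a0)
# arc with swivel, keep radius & height
for f in (.17,.34,.5,.67,.84,1):
    a=np.radians(a0+(148.8-a0)*f); print(f,end=' '); go([C[0]+r*np.cos(a),C[1]+r*np.sin(a),g[2]],[180,0,-78+(148.8-a0)*f])
E
```

```text
{'clock': 2.9, 'joint_pos': [6.802, 14.653, 0.048, 0.01, -75.294, 5.241], 'tool_pos': [0.62, -0.119, 0.286], 'orientation': [-179.901, -0.019, -77.955], 'force': [-0.13, -0.877, 0.074], 'opening': 0.016, 'gripper_force': 0.0}
[ 0.61993433 -0.11928049  0.30472187] 0.2560685622141136 101.731585286389
0.17 dpos [ 2.3 35.7 -0.1] rot [-0.1 -0.  -8. ]
0.34 dpos [ 9.5 70.7 -0.1] rot [ -0.1  -0.  -16. ]
0.5 dpos [ 20.7 102.4  -0.2] rot [ -0.1  -0.  -23.5]
0.67 dpos [ 37.1 134.2  -0.2] rot [ -0.1  -0.  -31.5]
0.84 dpos [ 57.7 163.4  -0.3] rot [ -0.1  -0.1 -39.5]
1 dpos [ 80.6 188.   -0.3] rot [ -0.1  -0.1 -47. ]
```

>>> apply_moves:
  deltas:
    - {"fingers": 5, "delta_pos": [0, 0, 0], "angular": [0, 0, 0]}
    - {"fingers": 5, "delta_pos": [0, 0, 0], "angular": [0, 0, 0]}
    - {"fingers": 5, "delta_pos": [0.6, 18, 0], "angular": [0, 0, -4]}
    - {"fingers": 5, "delta_pos": [2.3, 36, 0], "angular": [0, 0, -8]}
    - {"fingers": 5, "delta_pos": [9.5, 71, 0], "angular": [0, 0, -16]}
    - {"fingers": 5, "delta_pos": [21, 102, 0], "angular": [0, 0, -23.5]}
    - {"fingers": 5, "delta_pos": [37, 134, 0], "angular": [0, 0, -31.5]}
    - {"fingers": 5, "delta_pos": [58, 163, 0], "angular": [0, 0, -39.5]}
    - {"fingers": 5, "delta_pos": [81, 188, 0], "angular": [0, 0, -47]}
    - {"fingers": 5, "delta_pos": [81, 188, 0], "angular": [0, 0, -47]}

```text
clock: 3.9
tool_pos: [0.4492, -0.2398, 0.2853]
orientation: [179.9, 0.1, -30.8]
force: [-8.8, 4.5, 7.8]
opening: 0.0113
gripper_force: 30.0
```

```bash
python3 - <<'E'
from h import *
st()
C=np.array([.672,-.370]); T=pose(); g=T[:3,3]-T[:3,2]*.0188
v=g[:2]-C; r=np.hypot(*v); a=np.arctan2(v[1],v[0]); print(g,r,np.degrees(a))
t0=np.arcsin((g[2]-.215)/.155); print(np.degrees(t0))
for t in np.radians([26,20,14,7,0,-3]):
    rr=.125+.155*np.cos(t); print(end=' '); go([C[0]+rr*np.cos(a),C[1]+rr*np.sin(a),.216+.155*np.sin(t)],[180,0,np.degrees(a)-180])
E
```

```text
{'clock': 3.9, 'joint_pos': [-5.953, 2.784, -14.323, 0.02, -72.992, 65.154], 'tool_pos': [0.449, -0.24, 0.285], 'orientation': [179.942, 0.082, -30.793], 'force': [-8.765, 4.505, 7.841], 'opening': 0.011, 'gripper_force': 29.997}
[ 0.44926153 -0.23980256  0.30414002] 0.2579996089667917 149.69240928244153
35.10641686325721
 dpos [-6.3  0.  20.2] rot [ 0.1  0.1 -0.5]
 dpos [-12.6   0.1  35.1] rot [ 0.1  0.1 -0.5]
 dpos [-17.3   0.1  50.7] rot [ 0.1  0.1 -0.5]
 dpos [-20.7   0.1  69.3] rot [ 0.1  0.1 -0.5]
 dpos [-21.8   0.1  88.2] rot [ 0.1  0.1 -0.5]
 dpos [-21.6   0.1  96.3] rot [ 0.1  0.1 -0.5]
```

>>> apply_moves:
  deltas:
    - {"fingers": 5, "delta_pos": [-6, 0, 20], "angular": [0, 0, 0]}
    - {"fingers": 5, "delta_pos": [-12.6, 0, 35], "angular": [0, 0, 0]}
    - {"fingers": 5, "delta_pos": [-17.3, 0, 51], "angular": [0, 0, 0]}
    - {"fingers": 5, "delta_pos": [-20, 0, 70], "angular": [0, 0, 0]}
    - {"fingers": 5, "delta_pos": [-21, 0, 88], "angular": [0, 0, 0]}
    - {"fingers": 5, "delta_pos": [-21, 0, 88], "angular": [0, 0, 0]}
    - {"fingers": 5, "delta_pos": [-21, 0, 88], "angular": [0, 0, 0]}

```text
clock: 4.6
tool_pos: [0.4333, -0.2268, 0.1962]
orientation: [179.9, 0.2, -31.0]
force: [-4.1, -0.1, -3.5]
opening: 0.0119
gripper_force: 30.0
```

```bash
python3 - <<'E'
from h import *
st()
snap('scene','s2');snap('side','d2')
a=cv2.imread('pics/scene0.png')
s=cv2.imread('pics/s2.png')[100:220,150:310];d=cv2.imread('pics/d2.png')[200:350,290:450]
a=cv2.resize(s,None,fx=2.5*2,fy=5)[:,:800]; b=cv2.resize(d,None,fx=5,fy=5)
cv2.imwrite('pics/m3.png',cv2.resize(np.hstack([a[:600],b[:600]]),(800,300)))
# rod close look pose
go([.475,.362,.25],[180,0,-18.6])
E
```

```text
{'clock': 4.6, 'joint_pos': [-4.568, 4.345, -24.595, -0.034, -61.252, 63.578], 'tool_pos': [0.433, -0.227, 0.196], 'orientation': [179.941, 0.185, -31.007], 'force': [-4.147, -0.06, -3.512], 'opening': 0.012, 'gripper_force': 30.002}
dpos [-267.7 -526.   -34.3] rot [  0.    0.2 -12.4]
```

View pics/m3.png

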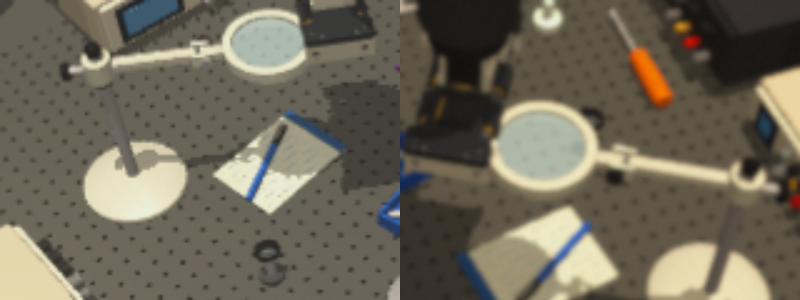

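```bash
python3 - <<'E'
from h import *
s=cam('scene');d=cam('side')
print(tri((s,(256.8,117.2)),(d,(348,258))))
for n,u in(('s',[(213,176),(286,112),(345,150),(268,213)]),): print(np.mean([at_z(s,(x/2.5+150,y/2.5+100),.006) for x,y in u],0))
print('L/R ring edges', [tri((s,(x/2.5+150,y/2.5+100)),(d,((X-400)/2.5+290,Y/2.5+200))) for x,y,X,Y in((222,43,598,149),)])
E
```

```text
(array([ 0.50293343, -0.26645317,  0.22018996]), [np.float64(0.0028265716577259045), np.float64(0.0028265716577257904)])
[ 0.50932824 -0.26979945  0.006     ]
L/R ring edges [(array([ 0.5468288 , -0.29403669,  0.22922725]), [np.float64(0.002747378875438005), np.float64(0.002747378875437844)])]
```

>>> apply_moves:
  deltas:
    - {"fingers": 50, "delta_pos": [0, 0, 0], "angular": [0, 0, 0]}
    - {"fingers": 50, "delta_pos": [0, 0, 0], "angular": [0, 0, 0]}
    - {"fingers": 50, "delta_pos": [0, 0, 0], "angular": [0, 0, 0]}
    - {"fingers": 50, "delta_pos": [0, 0, -20], "angular": [0, 0, 0]}
    - {"fingers": 50, "delta_pos": [0, 0, -60], "angular": [0, 0, 0]}
    - {"fingers": 50, "delta_pos": [0, 0, -100], "angular": [0, 0, 0]}
    - {"fingers": 50, "delta_pos": [-22, -44, -100], "angular": [0, 0, 0]}
    - {"fingers": 50, "delta_pos": [-44, -88, -100], "angular": [0, 0, 0]}
    - {"fingers": 50, "delta_pos": [-66, -132, -100], "angular": [0, 0, -12.4]}
    - {"fingers": 50, "delta_pos": [-88, -175, -100], "angular": [0, 0, -12.4]}

```text
clock: 5.7
tool_pos: [0.4496, -0.0298, 0.2978]
orientation: [-179.9, -0.1, -18.3]
force: [0.8, 0.7, 0.8]
opening: 0.05
gripper_force: 0.0
```

```bash
python3 - <<'E'
from h import *
st()
go([.475,.362,.25],[180,0,-18.6])
E
```

```text
{'clock': 5.7, 'joint_pos': [21.411, -3.844, -19.266, 0.016, -74.417, 50.297], 'tool_pos': [0.45, -0.03, 0.298], 'orientation': [-179.909, -0.134, -18.288], 'force': [0.808, 0.685, 0.836], 'opening': 0.05, 'gripper_force': 0.0}
dpos [ -99.  -379.9   66.9] rot [-0.1 -0.1  0.3]
```

>>> apply_moves:
  deltas:
    - {"fingers": 50, "delta_pos": [-13, -48, 0], "angular": [0, 0, 0]}
    - {"fingers": 50, "delta_pos": [-26, -96, 0], "angular": [0, 0, 0]}
    - {"fingers": 50, "delta_pos": [-39, -144, 0], "angular": [0, 0, 0]}
    - {"fingers": 50, "delta_pos": [-52, -192, 0], "angular": [0, 0, 0]}
    - {"fingers": 50, "delta_pos": [-65, -240, 10], "angular": [0, 0, 0]}
    - {"fingers": 50, "delta_pos": [-78, -288, 20], "angular": [0, 0, 0]}
    - {"fingers": 50, "delta_pos": [-90, -336, 30], "angular": [0, 0, 0]}
    - {"fingers": 50, "delta_pos": [-99, -380, 67], "angular": [0, 0, 0.3]}
    - {"fingers": 50, "delta_pos": [-99, -380, 67], "angular": [0, 0, 0.3]}
    - {"fingers": 50, "delta_pos": [-99, -380, 67], "angular": [0, 0, 0.3]}

```text
clock: 6.7
tool_pos: [0.476, 0.3611, 0.228]
orientation: [179.8, 0.0, -18.8]
force: [0.1, 0.1, 0.4]
opening: 0.0504
gripper_force: 0.0
```

```bash
python3 - <<'E'
from h import *
st(); T=pose(); snap('wrist','w2'); c=cam('wrist',T)
for X in([.475,.362,.065],[.5215,.3466,.065],[.628,.3112,.065]): print(proj(c,X))
snap('side','d3'); im=cv2.imread('pics/w2.png'); cv2.imwrite('pics/w2c.png',im)
E
```

```text
{'clock': 6.7, 'joint_pos': [55.911, 13.347, -9.251, -0.0, -67.567, 15.32], 'tool_pos': [0.476, 0.361, 0.228], 'orientation': [179.841, 0.044, -18.769], 'force': [0.133, 0.089, 0.407], 'opening': 0.05, 'gripper_force': 0.0}
[317.30218315 187.49262824]
[316.85622997 137.92237587]
[315.82175978   7.54142745]
```

View pics/w2.png

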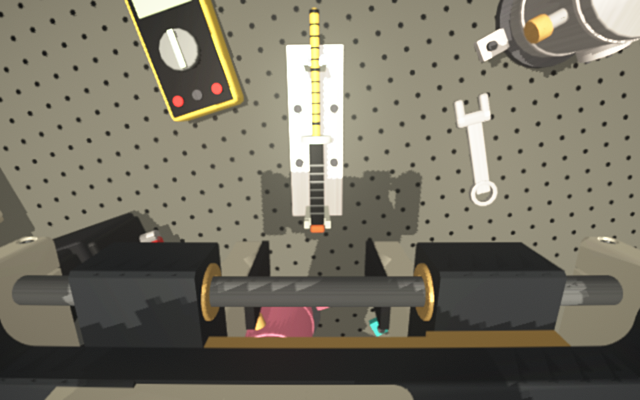

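```bash
python3 - <<'E'
from h import *
st(); c=cam('wrist')
t=at_z(c,(315,10.5),.065); k=at_z(c,(316.2,139),.065); b=at_z(c,(317.5,231),.065)
print(t,k,b,np.linalg.norm(t-b),np.linalg.norm(t-k)); u=(t-k)/np.linalg.norm(t-k); u2=(t-b)/np.linalg.norm(t-b)
print(np.degrees(np.arctan2(u[1],u[0])),np.degrees(np.arctan2(u2[1],u2[0])), t-.161*u2, k-.048*u2,b+.045*u2)
s=cam('side');print('tri tip',tri((c,(315,10.5)),(s,(316.5,153.7))), 'collar',tri((c,(316.2,139)),(s,(285.7,153.7))))
ang=np.degrees(np.arctan2(u2[1],u2[0])); go(np.r_[(k-.048*u2)[:2],.066],[180,0,ang])
E
```

```text
{'clock': 6.8, 'joint_pos': [55.797, 13.111, -9.228, 0.032, -67.617, 15.338], 'tool_pos': [0.477, 0.36, 0.231], 'orientation': [-179.966, -0.04, -18.853], 'force': [-0.358, 0.208, 0.991], 'opening': 0.05, 'gripper_force': 0.0}
[0.62783647 0.31141108 0.065     ] [0.52167251 0.34676726 0.065     ] [0.43110749 0.37644092 0.065     ] 0.2071983918959818 0.11189658886122013
-18.419497513258996 -18.29158485819499 [0.47497155 0.36194141 0.065     ] [0.47609788 0.3618322  0.065     ] [0.47383371 0.36231753 0.065     ]
tri tip (array([0.62858709, 0.3113837 , 0.06723895]), [np.float64(0.0012761551146075354), np.float64(0.0012761551146072893)]) collar (array([0.52348569, 0.3461186 , 0.06759916]), [np.float64(0.0016897015225984977), np.float64(0.0016897015225983754)])
dpos [ -1.4  -1.6 183.4] rot [-0.  -0.  -0.6]
```

>>> apply_moves:
  deltas:
    - {"fingers": 50, "delta_pos": [-1, -1.5, 50], "angular": [0, 0, -0.5]}
    - {"fingers": 50, "delta_pos": [-1, -1.5, 100], "angular": [0, 0, -0.5]}
    - {"fingers": 50, "delta_pos": [-1, -1.5, 150], "angular": [0, 0, -0.5]}
    - {"fingers": 50, "delta_pos": [-1, -1.5, 183], "angular": [0, 0, -0.5]}
    - {"fingers": 40, "delta_pos": [-1, -1.5, 183], "angular": [0, 0, -0.5]}
    - {"fingers": 5, "delta_pos": [-1, -1.5, 183], "angular": [0, 0, -0.5]}
    - {"fingers": 5, "delta_pos": [-1, -1.5, 183], "angular": [0, 0, -0.5]}
    - {"fingers": 5, "delta_pos": [-1, -1.5, 183], "angular": [0, 0, -0.5]}
    - {"fingers": 5, "delta_pos": [-1, -1.5, 183], "angular": [0, 0, -0.5]}
    - {"fingers": 5, "delta_pos": [-1, -1.5, 183], "angular": [0, 0, -0.5]}

```text
clock: 7.8
tool_pos: [0.4765, 0.3624, 0.0484]
orientation: [-179.9, -0.1, -18.3]
force: [-1.6, -0.2, 7.4]
opening: 0.0138
gripper_force: 30.0
```

```bash
cat > kin.py <<'E'
from h import *
from scipy.optimize import least_squares
def Rx(a):return R.from_euler('x',a,degrees=True).as_matrix()
def Ry(a):return R.from_euler('y',a,degrees=True).as_matrix()
def Rz(a):return R.from_euler('z',a,degrees=True).as_matrix()
F=np.array([[0,0,1],[0,0,0],[0,0,0.]])
def fk(q,p,s4=-1,s6=-1):
    d1,a1,a2,a3,d4,d6,off,o6=p
    M=Rz(q[0]); x=M@np.array([a1,-off,d1])
    M=M@Ry(q[1]); x=x+M@np.array([0,0,a2])
    M=M@Ry(-q[2]); x=x+M@np.array([d4,0,a3])
    M=M@Rx(s4*q[3]); M=M@Ry(-q[4]); x=x+M@np.array([d6,0,0])
    M=M@Rx(s6*q[5]+o6)
    # tool z along link x
    return M@np.array([[0,0,1],[0,1,0],[-1,0,0.]]),x
if __name__=='__main__':
    D=[json.loads(l) for l in open('log.txt')]; D={tuple(np.round(d[0],3)):d for d in D}.values()
    def f(p): 
        r=[]
        for q,T in D:
            M,x=fk(q,p); T=np.array(T); r+=list(x-T[:3,3])+list(.1*(M-T[:3,:3]).ravel())
        return np.array(r)
    for o6 in(-90,0,90,180):
        s=least_squares(f,[.4,.05,.4,.05,.4,.25,.19,o6]); print(s.cost,s.x.round(4),abs(s.fun).max(),np.linalg.svd(s.jac)[1].round(4))
E
python3 - <<'E'
from h import *
st()
E
python3 kin.py; wc -l log.txt
```

```text
{'clock': 7.8, 'joint_pos': [55.961, 23.116, -21.517, 0.029, -45.233, 15.672], 'tool_pos': [0.476, 0.362, 0.048], 'orientation': [-179.877, -0.056, -18.346], 'force': [-1.601, -0.243, 7.426], 'opening': 0.014, 'gripper_force': 30.002}
3.4229428210926284e-08 [  0.2107  -0.       0.6017  -0.       0.4636   0.39     0.1918 -90.    ] 0.00014536566246226013 [6.8864e+00 4.8990e+00 3.4641e+00 4.9440e-01 4.3300e-01 3.8260e-01
 8.6000e-03 5.2000e-03]
3.422942820783351e-08 [  0.2107  -0.       0.6017  -0.       0.4636   0.39     0.1918 -90.    ] 0.0001453651222066421 [6.8864e+00 4.8990e+00 3.4641e+00 4.9440e-01 4.3300e-01 3.8260e-01
 8.6000e-03 5.2000e-03]
0.48000003422942816 [ 0.2107 -0.      0.6017 -0.      0.4636  0.39    0.1918 90.    ] 0.19575960428792233 [6.8864e+00 4.8990e+00 3.4641e+00 4.9440e-01 4.3300e-01 3.8260e-01
 8.6000e-03 5.2000e-03]
3.422942820784115e-08 [ 2.107e-01 -0.000e+00  6.017e-01 -0.000e+00  4.636e-01  3.900e-01
  1.918e-01  2.700e+02] 0.00014536512088775266 [6.8864e+00 4.8990e+00 3.4641e+00 4.9440e-01 4.3300e-01 3.8260e-01
 8.6000e-03 5.2000e-03]
29 log.txt
```

>>> apply_moves:
  deltas:
    - {"fingers": 5, "delta_pos": [0, 0, -20], "angular": [0, 0, 0]}
    - {"fingers": 5, "delta_pos": [0, 0, -60], "angular": [0, 0, 0]}
    - {"fingers": 5, "delta_pos": [0, 0, -100], "angular": [0, 0, 0]}
    - {"fingers": 5, "delta_pos": [0, 0, -150], "angular": [0, 0, 0]}
    - {"fingers": 5, "delta_pos": [0, 0, -200], "angular": [0, -8, 0]}
    - {"fingers": 5, "delta_pos": [0, 0, -200], "angular": [0, -16, 0]}
    - {"fingers": 5, "delta_pos": [0, 0, -200], "angular": [0, -24, 0]}
    - {"fingers": 5, "delta_pos": [0, 0, -200], "angular": [0, -30, 0]}

```text
clock: 8.6
tool_pos: [0.4768, 0.362, 0.2481]
orientation: [-179.8, 30.2, -18.3]
force: [0.2, 0.4, -1.3]
opening: 0.0137
gripper_force: 30.0
```

```bash
python3 - <<'E'
from h import *
st()
E
python3 kin.py
```

```text
{'clock': 8.6, 'joint_pos': [38.501, 25.736, 15.068, -25.201, -96.231, 34.186], 'tool_pos': [0.477, 0.362, 0.248], 'orientation': [-179.797, 30.249, -18.261], 'force': [0.221, 0.407, -1.261], 'opening': 0.014, 'gripper_force': 29.999}
0.003020194737881467 [ 1.897e-01  2.970e-02  6.081e-01 -7.200e-03  4.317e-01  3.853e-01
  1.906e-01 -9.000e+01] 0.0696176190164603 [7.151  5.0991 3.6068 0.6151 0.4623 0.42   0.2907 0.0089]
0.0030201947378814703 [ 1.897e-01  2.970e-02  6.081e-01 -7.200e-03  4.317e-01  3.853e-01
  1.906e-01 -9.000e+01] 0.06961761892626372 [7.151  5.0991 3.6068 0.6151 0.4623 0.42   0.2907 0.0089]
0.5230201947378814 [ 1.897e-01  2.970e-02  6.081e-01 -7.200e-03  4.317e-01  3.853e-01
  1.906e-01  9.000e+01] 0.19575960427274217 [7.151  5.0991 3.6068 0.6151 0.4623 0.42   0.2907 0.0089]
0.003020194737881473 [ 1.897e-01  2.970e-02  6.081e-01 -7.200e-03  4.317e-01  3.853e-01
  1.906e-01  2.700e+02] 0.06961761871477395 [7.151  5.0991 3.6068 0.6151 0.4623 0.42   0.2907 0.0089]
```

```bash
cat > s2.py <<'E'
from path import *
s=cam('scene')
for n,uv,z in(('cream1 near corner',(191,232),.1),('black tl',(205,238),.1),('black right',(261,288),.1),('black lo',(215,347),.1),('cream2 top',(265,320),.1),('cream2 right',(327,382),.1),('mm near',(403,322),.04),('mm r',(420,345),.04)): print(n,at_z(s,uv,z).round(2))
T=pose();q0=ctrl.get_obs()['joint_pos'];M0=T[:3,:3];g0=T[:3,3]-M0[:,2]*.0188
gm=np.array([.50,.25,.40]);D2=np.array([.561,.079,.40]);D3=np.array([.561,.079,.203])
for phi in(-105,-115):
    q=q0;a=(M0,g0)
    for b in((M0,gm),(Mv(phi),gm),(Mv(phi),D2),(Mv(phi),D3)):
        Q=seg(*a,*b,q); q=Q[-1];a=b; print(phi,len(Q),q.round(),[p.round(2).tolist() for p in pts(q)],'minwz',min(pts(x)[1][2] for x in Q).round(3))
    go(gm,Mv(phi)); go(D2,Mv(phi))
E
python3 s2.py
```

```text
cream1 near corner [ 0.84 -0.14  0.1 ]
black tl [ 0.83 -0.1   0.1 ]
black right [0.81 0.13 0.1 ]
black lo [0.98 0.17 0.1 ]
cream2 top [0.85 0.2  0.1 ]
cream2 right [0.84 0.41 0.1 ]
mm near [0.58 0.42 0.04]
mm r [0.59 0.49 0.04]
-105 5 [  30.   20.   24.  -24. -112.   36.] [[0.18, 0.11, 0.76], [0.58, 0.34, 0.79], [0.67, 0.19, 0.71]] minwz 0.682
-105 18 [  57.   44.    3.   27. -136.  110.] [[0.23, 0.35, 0.63], [0.42, 0.64, 0.33], [0.59, 0.6, 0.4]] minwz 0.334
-105 5 [  44.   38.  -11.   38. -124.  114.] [[0.27, 0.26, 0.67], [0.48, 0.47, 0.32], [0.65, 0.43, 0.4]] minwz 0.322
-105 5 [  45.   51.  -13.   33. -112.  104.] [[0.33, 0.33, 0.58], [0.47, 0.47, 0.16], [0.65, 0.43, 0.2]] minwz 0.158
dpos [ -26.2  117.2 -161. ] rot [-84.1 -45.6 -48.1]
dpos [  70.1  260.3 -217.7] rot [-84.1 -45.6 -48.1]
-115 5 [  30.   20.   24.  -24. -112.   36.] [[0.18, 0.11, 0.76], [0.58, 0.34, 0.79], [0.67, 0.19, 0.71]] minwz 0.682
-115 17 [  53.   46.   11.   20. -143.  106.] [[0.26, 0.35, 0.61], [0.48, 0.65, 0.35], [0.65, 0.58, 0.4]] minwz 0.348
-115 5 [  41.   42.   -3.   33. -131.  113.] [[0.3, 0.26, 0.65], [0.55, 0.48, 0.33], [0.71, 0.4, 0.4]] minwz 0.326
-115 5 [  42.   54.   -5.   27. -119.  104.] [[0.36, 0.32, 0.55], [0.54, 0.48, 0.16], [0.71, 0.4, 0.2]] minwz 0.158
dpos [ -29.1  117.1 -159.3] rot [-75.2 -48.6 -43. ]
dpos [  67.3  260.2 -216. ] rot [-75.2 -48.6 -43. ]
```

>>> apply_moves:
  deltas:
    - {"fingers": 5, "delta_pos": [-10, 40, -50], "angular": [-6, -3.4, -3.6]}
    - {"fingers": 5, "delta_pos": [-20, 60, -90], "angular": [-12, -7, -7]}
    - {"fingers": 5, "delta_pos": [-26, 90, -130], "angular": [-19, -10.2, -10.8]}
    - {"fingers": 5, "delta_pos": [-26, 117, -161], "angular": [-25.5, -13.7, -14.5]}
    - {"fingers": 5, "delta_pos": [-26, 117, -161], "angular": [-84, -45.6, -48]}
    - {"fingers": 5, "delta_pos": [-26, 117, -161], "angular": [-84, -45.6, -48]}
    - {"fingers": 5, "delta_pos": [-26, 117, -161], "angular": [-84, -45.6, -48]}
    - {"fingers": 5, "delta_pos": [-26, 117, -161], "angular": [-84, -45.6, -48]}
    - {"fingers": 5, "delta_pos": [-26, 117, -161], "angular": [-84, -45.6, -48]}
    - {"fingers": 5, "delta_pos": [-26, 117, -161], "angular": [-84, -45.6, -48]}

```text
clock: 9.6
tool_pos: [0.4945, 0.2332, 0.3984]
orientation: [140.9, 75.9, 17.9]
force: [-0.0, 0.4, -0.2]
opening: 0.0139
gripper_force: 30.0
```

```bash
python3 - <<'E'
from path import *
st(); go([.50,.25,.40],Mv(-105));go([.561,.079,.40],Mv(-105))
E
```

```text
{'clock': 9.6, 'joint_pos': [50.653, 44.768, 20.183, 12.174, -143.826, 92.262], 'tool_pos': [0.494, 0.233, 0.398], 'orientation': [140.873, 75.913, 17.949], 'force': [-0.014, 0.404, -0.248], 'opening': 0.014, 'gripper_force': 29.998}
dpos [-1.5  1.5  0.5] rot [-17.8  -9.4 -10.5]
dpos [ -0.2 145.6 111. ] rot [-17.8  -9.4 -10.5]
```

>>> apply_moves:
  deltas:
    - {"fingers": 5, "delta_pos": [0, 0, 0], "angular": [-6, -3.1, -3.5]}
    - {"fingers": 5, "delta_pos": [0, 20, 15], "angular": [-12, -6.3, -7]}
    - {"fingers": 5, "delta_pos": [0, 50, 37], "angular": [-17.8, -9.4, -10.5]}
    - {"fingers": 5, "delta_pos": [0, 80, 60], "angular": [-17.8, -9.4, -10.5]}
    - {"fingers": 5, "delta_pos": [0, 110, 83], "angular": [-17.8, -9.4, -10.5]}
    - {"fingers": 5, "delta_pos": [0, 135, 103], "angular": [-17.8, -9.4, -10.5]}
    - {"fingers": 5, "delta_pos": [0, 145.6, 111], "angular": [-17.8, -9.4, -10.5]}
    - {"fingers": 5, "delta_pos": [0, 145.6, 111], "angular": [-17.8, -9.4, -10.5]}
    - {"fingers": 5, "delta_pos": [0, 145.6, 111], "angular": [-17.8, -9.4, -10.5]}

```text
clock: 10.5
tool_pos: [0.555, 0.0601, 0.4007]
orientation: [135.7, 89.6, 30.4]
force: [-2.0, 0.6, -0.7]
opening: 0.0133
gripper_force: 30.0
```

```bash
python3 - <<'E'
from path import *
st(); go([.561,.079,.40],Mv(-105)); T=pose();snap('wrist','w4'); snap('scene','s4'); snap('side','d4')
for n in('wrist','scene','side'):
    c=cam(n,T); print(n,[proj(c,[.561,.079,z]).round(1).tolist() for z in(.4,.352,.239,.152)])
s=cv2.imread('pics/s4.png')[120:240,250:400];d=cv2.imread('pics/d4.png')[60:210,260:400];w=cv2.imread('pics/w4.png')
w=cv2.resize(w[:,100:540],(440,400))
sc=lambda im:cv2.resize(im,(360,300),interpolation=cv2.INTER_CUBIC)
cv2.imwrite('pics/m4.png',np.hstack([np.vstack([w,np.zeros((200,440,3),np.uint8)]),np.vstack([cv2.resize(s,(360,288)),cv2.resize(d[:121],(360,312))])]))
E
```

```text
{'clock': 10.5, 'joint_pos': [44.125, 38.05, -10.615, 38.038, -124.409, 113.744], 'tool_pos': [0.555, 0.06, 0.401], 'orientation': [135.702, 89.612, 30.382], 'force': [-1.965, 0.577, -0.657], 'opening': 0.013, 'gripper_force': 30.0}
dpos [ 0.7  0.9 -1. ] rot [-0.3 -0.3 -0.3]
wrist [[318.9, 274.2], [318.7, 174.0], [317.7, -147.5], [316.7, -481.9]]
scene [[318.7, 150.6], [318.9, 164.2], [319.3, 192.9], [319.5, 212.1]]
side [[323.2, 115.3], [322.7, 129.6], [321.7, 160.7], [320.9, 182.3]]
```

View pics/m4.png

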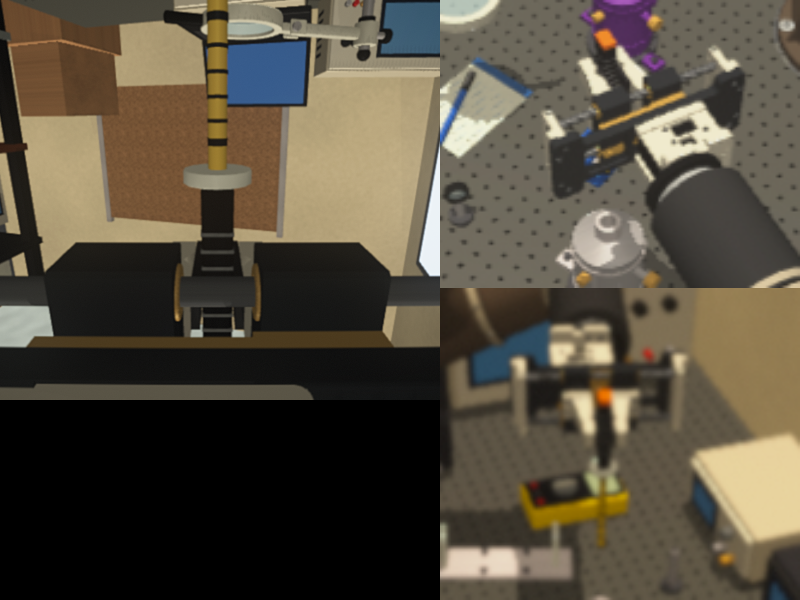

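>>> apply_moves:
  deltas:
    - {"fingers": 5, "delta_pos": [30, 1, -1], "angular": [-0.3, -0.3, -0.3]}
    - {"fingers": 5, "delta_pos": [60, 1, -1], "angular": [-0.3, -0.3, -0.3]}
    - {"fingers": 5, "delta_pos": [77, 1, -1], "angular": [-0.3, -0.3, -0.3]}
    - {"fingers": 5, "delta_pos": [77, 1, -1], "angular": [-0.3, -0.3, -0.3]}
    - {"fingers": 5, "delta_pos": [77, 1, -1], "angular": [-0.3, -0.3, -0.3]}
    - {"fingers": 5, "delta_pos": [77, 1, -1], "angular": [-0.3, -0.3, -0.3]}

```text
clock: 11.25
tool_pos: [0.5568, 0.0611, 0.3245]
orientation: [156.4, 90.0, 51.4]
force: [0.9, -0.3, -0.7]
opening: 0.014
gripper_force: 30.0
```

```bash
python3 - <<'E'
from path import *
st(); go([.561,.079,.323],Mv(-105)); T=pose(); snap('scene','s5'); snap('side','d5')
g=T[:3,3]-T[:3,2]*.0188; tip=g+T[:3,0]*.161; print(g,tip)
for n in('scene','side'):
    c=cam(n,T); print(n,proj(c,tip).round(1),proj(c,[.561,.079,.15]).round(1))
s=cv2.imread('pics/s5.png');d=cv2.imread('pics/d5.png');s0=cv2.imread('pics/scene0.png')
def c(im,x,y,w=40,h=30,k=10):
    t=cv2.resize(im[y:y+h,x:x+w],None,fx=k,fy=k,interpolation=cv2.INTER_CUBIC)
    for i in range(0,w,5): cv2.line(t,(i*k+5,0),(i*k+5,8),(0,255,0),1); cv2.putText(t,str(x+i),(i*k,18),0,.3,(0,255,0),1)
    for i in range(0,h,5): cv2.line(t,(0,i*k+5),(8,i*k+5),(0,255,0),1); cv2.putText(t,str(y+i),(10,i*k+8),0,.3,(0,255,0),1)
    return t
cv2.imwrite('pics/m5.png',np.vstack([np.hstack([c(s0,300,198),c(s,300,198)]),np.hstack([c(cv2.imread('pics/side0.png'),302,168),c(d,302,168)])]))
E
```

```text
{'clock': 11.25, 'joint_pos': [44.591, 42.74, -12.309, 35.614, -119.585, 109.479], 'tool_pos': [0.557, 0.061, 0.325], 'orientation': [156.351, 89.979, 51.366], 'force': [0.898, -0.302, -0.695], 'opening': 0.014, 'gripper_force': 29.999}
dpos [ 1.5 -0.6  0.5] rot [ 0. -0. -0.]
[0.56166446 0.07929021 0.32451414] [0.56170206 0.07933725 0.16351415]
scene [319.4 209.9] [319.5 212.5]
side [321.2 179.5] [320.9 182.8]
```

View pics/m5.png

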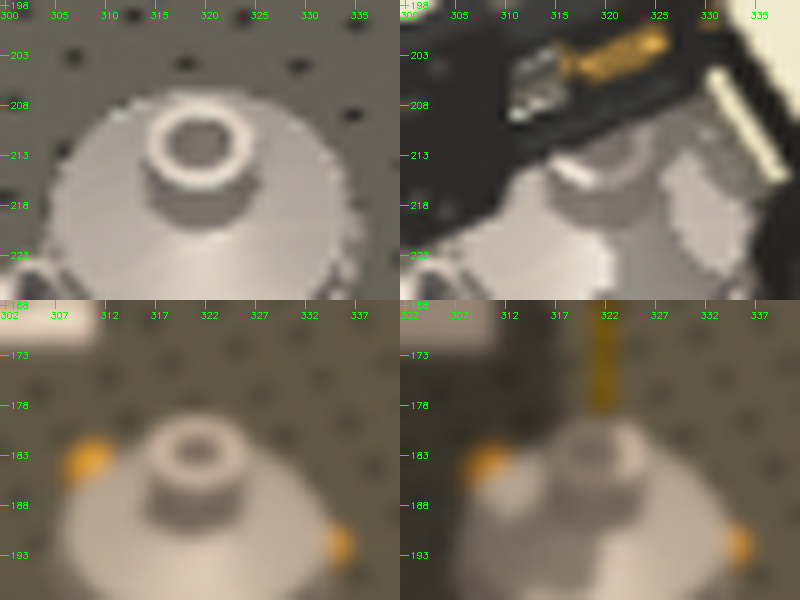

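```bash
python3 - <<'E'
from path import *
s=cam('scene');d=cam('side')
print(tri((s,(319.5,211.7)),(d,(321,182.9))),at_z(s,(319.5,211.7),.15),at_z(d,(321,182.9),.15))
g=(at_z(s,(319.5,211.7),.15)+at_z(d,(321,182.9),.15))/2; print(g)
go([g[0]-.001*.966,g[1]+.001*.259,.3],Mv(-105)); go([g[0]-.001*.966,g[1]+.001*.259,.203],Mv(-105))
E
```

```text
(array([0.56026554, 0.07744188, 0.15136885]), [np.float64(0.00042585832440424624), np.float64(0.00042585832440431373)]) [0.55924451 0.076906   0.15      ] [0.56114133 0.07855151 0.15      ]
[0.56019292 0.07772876 0.15      ]
dpos [24.5 -2.   1.6] rot [-0. -0. -0.]
dpos [121.5  -2.    1.7] rot [-0. -0. -0.]
```

Lower slowly until the tip is about 12 mm in, then check the force.

>>> apply_moves:
  deltas:
    - {"fingers": 5, "delta_pos": [0, -2, 1.6], "angular": [0, 0, 0]}
    - {"fingers": 5, "delta_pos": [8, -2, 1.6], "angular": [0, 0, 0]}
    - {"fingers": 5, "delta_pos": [16, -2, 1.6], "angular": [0, 0, 0]}
    - {"fingers": 5, "delta_pos": [24, -2, 1.6], "angular": [0, 0, 0]}
    - {"fingers": 5, "delta_pos": [28, -2, 1.6], "angular": [0, 0, 0]}
    - {"fingers": 5, "delta_pos": [28, -2, 1.6], "angular": [0, 0, 0]}

```text
clock: 11.95
tool_pos: [0.5542, 0.0597, 0.2946]
orientation: [-41.2, 89.8, -146.2]
force: [-0.0, -0.1, -0.3]
opening: 0.0138
gripper_force: 30.0
```

```bash
python3 - <<'E'
from path import *
st(); go([.5592,.078,.21],Mv(-105))
E
```

```text
{'clock': 11.95, 'joint_pos': [44.789, 44.579, -13.109, 34.594, -117.641, 107.782], 'tool_pos': [0.554, 0.06, 0.295], 'orientation': [-41.187, 89.826, -146.203], 'force': [-0.039, -0.064, -0.252], 'opening': 0.014, 'gripper_force': 30.0}
dpos [84.6  0.3 -0.4] rot [-0.   0.1  0.1]
```

>>> apply_moves:
  deltas:
    - {"fingers": 5, "delta_pos": [20, 0, 0], "angular": [0, 0, 0]}
    - {"fingers": 5, "delta_pos": [40, 0, 0], "angular": [0, 0, 0]}
    - {"fingers": 5, "delta_pos": [60, 0, 0], "angular": [0, 0, 0]}
    - {"fingers": 5, "delta_pos": [78, 0, 0], "angular": [0, 0, 0]}
    - {"fingers": 5, "delta_pos": [84, 0, 0], "angular": [0, 0, 0]}
    - {"fingers": 5, "delta_pos": [84, 0, 0], "angular": [0, 0, 0]}

```text
clock: 12.55
tool_pos: [0.554, 0.0597, 0.2103]
orientation: [-37.3, 89.8, -142.3]
force: [-0.0, 1.1, -0.5]
opening: 0.014
gripper_force: 30.0
```

```bash
python3 - <<'E'
from path import *
st(); go([.5592,.078,.2],Mv(-105))
E
```

```text
{'clock': 12.55, 'joint_pos': [45.062, 50.616, -13.401, 32.68, -112.483, 103.815], 'tool_pos': [0.554, 0.06, 0.21], 'orientation': [-37.283, 89.782, -142.293], 'force': [-0.021, 1.146, -0.539], 'opening': 0.014, 'gripper_force': 29.999}
dpos [10.3  0.3 -0.3] rot [-0.   0.2  0.1]
```

>>> apply_moves:
  deltas:
    - {"fingers": 5, "delta_pos": [4, 0, 0], "angular": [0, 0, 0]}
    - {"fingers": 5, "delta_pos": [8, 0, 0], "angular": [0, 0, 0]}
    - {"fingers": 5, "delta_pos": [10, 0, 0], "angular": [0, 0, 0]}
    - {"fingers": 5, "delta_pos": [10, 0, 0], "angular": [0, 0, 0]}
    - {"fingers": 5, "delta_pos": [10, 0, 0], "angular": [0, 0, 0]}
    - {"fingers": 5, "delta_pos": [10, 0, 0], "angular": [0, 0, 0]}

```text
clock: 13.15
tool_pos: [0.5541, 0.0597, 0.2017]
orientation: [-58.4, 89.9, -163.4]
force: [-1.1, -0.3, -0.6]
opening: 0.014
gripper_force: 30.0
```

>>> apply_moves:
  deltas:
    - {"fingers": 5, "delta_pos": [1, 0, 0], "angular": [0, 0, 0]}
    - {"fingers": 5, "delta_pos": [2, 0, 0], "angular": [0, 0, 0]}
    - {"fingers": 5, "delta_pos": [3, 0, 0], "angular": [0, 0, 0]}
    - {"fingers": 5, "delta_pos": [3, 0, 0], "angular": [0, 0, 0]}

```text
clock: 13.55
tool_pos: [0.5541, 0.0598, 0.2004]
orientation: [-1.7, 89.8, -106.7]
force: [0.3, 0.4, 8.5]
opening: 0.0137
gripper_force: 30.0
```

>>> apply_moves:
  deltas:
    - {"fingers": 5, "delta_pos": [1, 0, 0], "angular": [0, 0, 0]}
    - {"fingers": 5, "delta_pos": [1, 0, 0], "angular": [0, 0, 0]}
    - {"fingers": 5, "delta_pos": [1, 0, 0], "angular": [0, 0, 0]}
    - {"fingers": 5, "delta_pos": [1, 0, 0], "angular": [0, 0, 0]}

```text
clock: 13.95
tool_pos: [0.5541, 0.0598, 0.2004]
orientation: [2.9, 89.7, -102.1]
force: [-0.4, -1.2, 12.3]
opening: 0.0137
gripper_force: 30.0
```

```bash
cat > s3.py <<'E'
from path import *
st(); T=pose();q0=ctrl.get_obs()['joint_pos'];M0=T[:3,:3];g0=T[:3,3]-M0[:,2]*.0188
L=np.array([.503,-.266,.218])
up=g0+[0,0,.2]
for yaw in(-121,-131,-110):
  u=np.array([np.cos(np.radians(yaw)),np.sin(np.radians(yaw)),0]); ge=L-.161*u-[0,0,.095]; gh=np.array([.60,.06,.42]); gh2=np.r_[ge[:2]-u[:2]*.08,.36]
  gh3=ge-u*.08
  q=q0;a=(M0,g0)
  for b in((M0,up),(Mh(75),up),(Mh(-20),gh),(Mh(yaw),gh),(Mh(yaw),gh3),(Mh(yaw),ge)):
    Q=seg(*a,*b,q)
    if Q is None: print('fail',b[1]);break
    q=Q[-1];a=b; print(yaw,b[1].round(3),len(Q),q.round(),[p.round(2).tolist() for p in pts(q)])
E
python3 s3.py
```

```text
{'clock': 13.95, 'joint_pos': [45.092, 51.431, -13.339, 32.522, -111.976, 103.233], 'tool_pos': [0.554, 0.06, 0.2], 'orientation': [2.881, 89.7, -102.122], 'force': [-0.397, -1.151, 12.265], 'opening': 0.014, 'gripper_force': 30.0}
-121 [0.559 0.078 0.4  ] 6 [  44.   38.  -11.   38. -124.  114.] [[0.27, 0.26, 0.67], [0.48, 0.47, 0.32], [0.65, 0.42, 0.4]]
-121 [0.559 0.078 0.4  ] 16 [ 28.   7.   2.   0. -85. 137.] [[0.06, 0.03, 0.8], [0.47, 0.25, 0.76], [0.56, 0.08, 0.76]]
-121 [0.6  0.06 0.42] 16 [ 24.  10.   9.   0. -89.  46.] [[0.1, 0.04, 0.79], [0.52, 0.23, 0.78], [0.6, 0.06, 0.78]]
-121 [0.6  0.06 0.42] 17 [ 24.  10.   9.  -0. -89. -55.] [[0.1, 0.04, 0.79], [0.52, 0.23, 0.78], [0.6, 0.06, 0.78]]
-121 [ 0.627 -0.059  0.123] 9 [ 12.  22. -14.  -0. -54. -43.] [[0.22, 0.05, 0.76], [0.59, 0.13, 0.48], [0.63, -0.06, 0.48]]
-121 [ 0.586 -0.128  0.123] 3 [  6.  20. -18.  -0. -52. -37.] [[0.2, 0.02, 0.77], [0.56, 0.06, 0.48], [0.59, -0.13, 0.48]]
-131 [0.559 0.078 0.4  ] 6 [  44.   38.  -11.   38. -124.  114.] [[0.27, 0.26, 0.67], [0.48, 0.47, 0.32], [0.65, 0.42, 0.4]]
-131 [0.559 0.078 0
[... 605 characters left out ...]
 6 [  44.   38.  -11.   38. -124.  114.] [[0.27, 0.26, 0.67], [0.48, 0.47, 0.32], [0.65, 0.42, 0.4]]
-110 [0.559 0.078 0.4  ] 16 [ 28.   7.   2.   0. -85. 137.] [[0.06, 0.03, 0.8], [0.47, 0.25, 0.76], [0.56, 0.08, 0.76]]
-110 [0.6  0.06 0.42] 16 [ 24.  10.   9.   0. -89.  46.] [[0.1, 0.04, 0.79], [0.52, 0.23, 0.78], [0.6, 0.06, 0.78]]
-110 [0.6  0.06 0.42] 16 [ 24.  10.   9.  -0. -89. -44.] [[0.1, 0.04, 0.79], [0.52, 0.23, 0.78], [0.6, 0.06, 0.78]]
-110 [ 0.585 -0.04   0.123] 8 [ 15.  18. -20.  -0. -52. -35.] [[0.18, 0.05, 0.77], [0.54, 0.15, 0.48], [0.59, -0.04, 0.48]]
-110 [ 0.558 -0.115  0.123] 3 [  8.  17. -22.  -0. -51. -28.] [[0.17, 0.02, 0.77], [0.53, 0.08, 0.48], [0.56, -0.11, 0.48]]
```

>>> apply_moves:
  deltas:
    - {"fingers": 5, "delta_pos": [-8, 0, 0], "angular": [0, 0, 0]}
    - {"fingers": 5, "delta_pos": [-30, 0, 0], "angular": [0, 0, 0]}
    - {"fingers": 5, "delta_pos": [-55, 0, 0], "angular": [0, 0, 0]}
    - {"fingers": 5, "delta_pos": [-80, 0, 0], "angular": [0, 0, 0]}
    - {"fingers": 5, "delta_pos": [-105, 0, 0], "angular": [0, 0, 0]}
    - {"fingers": 5, "delta_pos": [-130, 0, 0], "angular": [0, 0, 0]}
    - {"fingers": 5, "delta_pos": [-160, 0, 0], "angular": [0, 0, 0]}
    - {"fingers": 5, "delta_pos": [-200, 0, 0], "angular": [0, 0, 0]}
    - {"fingers": 5, "delta_pos": [-200, 0, 0], "angular": [0, 0, 0]}
    - {"fingers": 5, "delta_pos": [-200, 0, 0], "angular": [0, 0, 0]}

```text
clock: 14.95
tool_pos: [0.554, 0.0594, 0.399]
orientation: [167.7, 89.9, 62.6]
force: [-0.3, -0.5, -0.9]
opening: 0.0137
gripper_force: 30.0
```

```bash
python3 - <<'E'
from path import *
st(); go([.559,.078,.4],Mh(75))
E
```

```text
{'clock': 14.95, 'joint_pos': [44.255, 37.994, -11.136, 38.104, -124.121, 113.789], 'tool_pos': [0.554, 0.059, 0.399], 'orientation': [167.651, 89.878, 62.627], 'force': [-0.285, -0.542, -0.901], 'opening': 0.014, 'gripper_force': 30.0}
dpos [ 17.8   0.  -19.3] rot [ 0.  89.9 -0. ]
```

>>> apply_moves:
  deltas:
    - {"fingers": 5, "delta_pos": [0, 0, 0], "angular": [0, 8, 0]}
    - {"fingers": 5, "delta_pos": [4, 0, -4], "angular": [0, 16, 0]}
    - {"fingers": 5, "delta_pos": [8, 0, -8], "angular": [0, 24, 0]}
    - {"fingers": 5, "delta_pos": [12, 0, -12], "angular": [0, 32, 0]}
    - {"fingers": 5, "delta_pos": [18, 0, -19], "angular": [0, 90, 0]}
    - {"fingers": 5, "delta_pos": [18, 0, -19], "angular": [0, 90, 0]}
    - {"fingers": 5, "delta_pos": [18, 0, -19], "angular": [0, 90, 0]}
    - {"fingers": 5, "delta_pos": [18, 0, -19], "angular": [0, 90, 0]}
    - {"fingers": 5, "delta_pos": [18, 0, -19], "angular": [0, 90, 0]}
    - {"fingers": 5, "delta_pos": [18, 0, -19], "angular": [0, 90, 0]}

```text
clock: 15.95
tool_pos: [0.559, 0.0786, 0.3798]
orientation: [-180.0, 6.2, 75.0]
force: [1.0, -1.2, -0.3]
opening: 0.0136
gripper_force: 30.0
```

>>> apply_moves:
  deltas:
    - {"fingers": 5, "delta_pos": [0, 0, 0], "angular": [0, 8, 0]}
    - {"fingers": 5, "delta_pos": [0, 0, 0], "angular": [0, 8, 0]}

```text
clock: 16.15
tool_pos: [0.5585, 0.0759, 0.3819]
orientation: [179.9, -1.9, 74.8]
force: [-0.2, -0.7, 0.4]
opening: 0.014
gripper_force: 30.0
```

```bash
python3 - <<'E'
from path import *
st(); go([.559,.078,.4],Mh(75)); go([.6,.06,.42],Mh(-20))
E
```

```text
{'clock': 16.15, 'joint_pos': [26.665, 5.92, 1.844, -1.36, -84.559, 138.25], 'tool_pos': [0.559, 0.076, 0.382], 'orientation': [179.886, -1.92, 74.805], 'force': [-0.208, -0.681, 0.365], 'opening': 0.014, 'gripper_force': 29.999}
dpos [ 2.1 -0.1  0.7] rot [ 0.1 -1.9 -0.2]
dpos [ -3.8  44.3 -19.4] rot [-1.5 -1.6 94.8]
```

>>> apply_moves:
  deltas:
    - {"fingers": 5, "delta_pos": [-4, 20, -19], "angular": [0, -1.9, 8]}
    - {"fingers": 5, "delta_pos": [-4, 44, -19], "angular": [0, -1.9, 16]}
    - {"fingers": 5, "delta_pos": [-4, 44, -19], "angular": [-1.5, -1.6, 94.8]}
    - {"fingers": 5, "delta_pos": [-4, 44, -19], "angular": [-1.5, -1.6, 94.8]}
    - {"fingers": 5, "delta_pos": [-4, 44, -19], "angular": [-1.5, -1.6, 94.8]}
    - {"fingers": 5, "delta_pos": [-4, 44, -19], "angular": [-1.5, -1.6, 94.8]}
    - {"fingers": 5, "delta_pos": [-4, 44, -19], "angular": [-1.5, -1.6, 94.8]}
    - {"fingers": 5, "delta_pos": [-4, 44, -19], "angular": [-1.5, -1.6, 94.8]}
    - {"fingers": 5, "delta_pos": [-4, 44, -19], "angular": [-1.5, -1.6, 94.8]}
    - {"fingers": 5, "delta_pos": [-4, 44, -19], "angular": [-1.5, -1.6, 94.8]}

```text
clock: 17.15
tool_pos: [0.6001, 0.0626, 0.3968]
orientation: [179.5, 0.4, -10.1]
force: [-0.9, 0.4, -2.1]
opening: 0.0138
gripper_force: 30.0
```

```bash
python3 - <<'E'
from path import *
st(); go([.6,.06,.42],Mh(-121)); go([.637,-.042,.42],Mh(-121))
E
```

```text
{'clock': 17.15, 'joint_pos': [24.627, 10.78, 8.841, 0.212, -88.709, 55.272], 'tool_pos': [0.6, 0.063, 0.397], 'orientation': [179.456, 0.412, -10.097], 'force': [-0.856, 0.417, -2.056], 'opening': 0.014, 'gripper_force': 29.994}
dpos [ 0.3  2.6 -4.4] rot [  0.8  -0.3 110.9]
dpos [54.6 96.5 -3.9] rot [  0.8  -0.3 110.9]
```

>>> apply_moves:
  deltas:
    - {"fingers": 5, "delta_pos": [0, 3, -4], "angular": [0.8, -0.3, 111]}
    - {"fingers": 5, "delta_pos": [0, 3, -4], "angular": [0.8, -0.3, 111]}
    - {"fingers": 5, "delta_pos": [0, 3, -4], "angular": [0.8, -0.3, 111]}
    - {"fingers": 5, "delta_pos": [0, 3, -4], "angular": [0.8, -0.3, 111]}
    - {"fingers": 5, "delta_pos": [0, 3, -4], "angular": [0.8, -0.3, 111]}
    - {"fingers": 5, "delta_pos": [10, 25, -4], "angular": [0.8, -0.3, 111]}
    - {"fingers": 5, "delta_pos": [22, 45, -4], "angular": [0.8, -0.3, 111]}
    - {"fingers": 5, "delta_pos": [35, 65, -4], "angular": [0.8, -0.3, 111]}
    - {"fingers": 5, "delta_pos": [48, 85, -4], "angular": [0.8, -0.3, 111]}
    - {"fingers": 5, "delta_pos": [55, 96, -4], "angular": [0.8, -0.3, 111]}

```text
clock: 18.15
tool_pos: [0.6385, -0.0427, 0.4009]
orientation: [179.8, 0.0, -96.1]
force: [0.2, 0.1, -0.7]
opening: 0.014
gripper_force: 30.0
```

```bash
python3 - <<'E'
from path import *
st(); go([.637,-.042,.42],Mh(-121)); go([.637,-.042,.123],Mh(-121))
E
```

```text
{'clock': 18.15, 'joint_pos': [13.536, 14.294, 13.988, -0.12, -89.894, -19.627], 'tool_pos': [0.639, -0.043, 0.401], 'orientation': [179.772, 0.046, -96.091], 'force': [0.211, 0.107, -0.729], 'opening': 0.014, 'gripper_force': 29.994}
dpos [-0.6  1.6 -0.3] rot [ 0.2 -0.  24.9]
dpos [ -0.3   0.4 296.7] rot [ 0.2 -0.  24.9]
```

>>> apply_moves:
  deltas:
    - {"fingers": 5, "delta_pos": [0, 1, 0], "angular": [0.2, 0, 8]}
    - {"fingers": 5, "delta_pos": [0, 1, 0], "angular": [0.2, 0, 16]}
    - {"fingers": 5, "delta_pos": [0, 1, 20], "angular": [0.2, 0, 24.9]}
    - {"fingers": 5, "delta_pos": [0, 1, 60], "angular": [0.2, 0, 24.9]}
    - {"fingers": 5, "delta_pos": [0, 1, 105], "angular": [0.2, 0, 24.9]}
    - {"fingers": 5, "delta_pos": [0, 1, 150], "angular": [0.2, 0, 24.9]}
    - {"fingers": 5, "delta_pos": [0, 1, 195], "angular": [0.2, 0, 24.9]}
    - {"fingers": 5, "delta_pos": [0, 1, 240], "angular": [0.2, 0, 24.9]}
    - {"fingers": 5, "delta_pos": [0, 1, 280], "angular": [0.2, 0, 24.9]}
    - {"fingers": 5, "delta_pos": [0, 1, 297], "angular": [0.2, 0, 24.9]}

```text
clock: 19.15
tool_pos: [0.6339, -0.0407, 0.0998]
orientation: [179.7, -0.2, -120.6]
force: [-0.3, 0.4, -0.6]
opening: 0.014
gripper_force: 30.0
```

```bash
python3 - <<'E'
from path import *
st(); T=pose(); g=T[:3,3]-T[:3,2]*.0188; tip=g+T[:3,0]*.161; print(g,tip)
u=np.array([np.cos(np.radians(-121)),np.sin(np.radians(-121)),0]);L=np.array([.503,-.266,.218])
im=snap('side','d6');c=cam('side');print(proj(c,tip),proj(c,g+T[:3,0]*.055))
hsv=cv2.cvtColor(im,cv2.COLOR_RGB2HSV); m=cv2.inRange(hsv,(18,110,70),(35,255,255)); p=proj(c,g+T[:3,0]*.11).astype(int)
mm=np.zeros_like(m);mm[p[1]-30:p[1]+30,p[0]-30:p[0]+30]=m[p[1]-30:p[1]+30,p[0]-30:p[0]+30]
ys,xs=np.nonzero(mm); print(len(xs),xs.min(),xs.max(),ys.min(),ys.max(),[(x,round(ys[xs==x].mean(),1)) for x in np.unique(xs)])
go(L-.161*u-[0,0,.095],Mh(-121))
E
```

```text
{'clock': 19.15, 'joint_pos': [13.851, 22.957, -13.367, -0.099, -54.011, -44.394], 'tool_pos': [0.634, -0.041, 0.1], 'orientation': [179.705, -0.177, -120.602], 'force': [-0.349, 0.415, -0.578], 'opening': 0.014, 'gripper_force': 29.999}
[ 0.63404563 -0.04069326  0.11864223] [ 0.55208608 -0.17926954  0.11913891]
[349.15321929 252.16506208] [354.45750642 224.35951195]
98 350 356 222 241 [(np.int64(350), np.float64(237.0)), (np.int64(351), np.float64(235.0)), (np.int64(352), np.float64(234.0)), (np.int64(353), np.float64(233.0)), (np.int64(354), np.float64(231.0)), (np.int64(355), np.float64(229.5)), (np.int64(356), np.float64(227.0))]
dpos [99.3 -3.6 -5.4] rot [ 0.4 -0.2  0.4]
```

>>> apply_moves:
  deltas:
    - {"fingers": 5, "delta_pos": [15, -1, -5], "angular": [0.4, -0.2, 0.4]}
    - {"fingers": 5, "delta_pos": [35, -2, -5], "angular": [0.4, -0.2, 0.4]}
    - {"fingers": 5, "delta_pos": [60, -3, -5], "angular": [0.4, -0.2, 0.4]}
    - {"fingers": 5, "delta_pos": [80, -3.5, -5], "angular": [0.4, -0.2, 0.4]}
    - {"fingers": 5, "delta_pos": [93, -3.5, -5], "angular": [0.4, -0.2, 0.4]}
    - {"fingers": 5, "delta_pos": [99, -3.5, -5], "angular": [0.4, -0.2, 0.4]}
    - {"fingers": 5, "delta_pos": [99, -3.5, -5], "angular": [0.4, -0.2, 0.4]}
    - {"fingers": 5, "delta_pos": [99, -3.5, -5], "angular": [0.4, -0.2, 0.4]}
    - {"fingers": 5, "delta_pos": [99, -3.5, -5], "angular": [0.4, -0.2, 0.4]}

```text
clock: 20.1
tool_pos: [0.5905, -0.1271, 0.1103]
orientation: [-179.5, 0.4, -121.0]
force: [-0.6, 0.5, -0.8]
opening: 0.0137
gripper_force: 30.0
```

```bash
python3 - <<'E'
from path import *
st(); T=pose(); g=T[:3,3]-T[:3,2]*.0188; tip=g+T[:3,0]*.161; print(g,tip)
snap('wrist','w7');snap('side','d7');snap('scene','s7')
for n in('wrist','side','scene'):
    c=cam(n,T);print(n,proj(c,tip).round(1),proj(c,[.503,-.266,.218]).round(1))
w=cv2.imread('pics/w7.png');k=lambda f,x,y:cv2.resize(cv2.imread(f)[y:y+100,x:x+133],(399,300),interpolation=cv2.INTER_CUBIC)
cv2.imwrite('pics/m7.png',np.vstack([cv2.resize(w[:240],(798,299)),np.hstack([k('pics/d7.png',285,205),k('pics/s7.png',200,80)])]))
E
```

```text
{'clock': 20.1, 'joint_pos': [6.37, 19.207, -17.728, 0.001, -52.414, -37.343], 'tool_pos': [0.591, -0.127, 0.11], 'orientation': [-179.482, 0.394, -120.97], 'force': [-0.638, 0.53, -0.781], 'opening': 0.014, 'gripper_force': 29.999}
[ 0.5903075  -0.12709469  0.12911601] [ 0.50746139 -0.26513924  0.12800946]
wrist [ 315.6 -153.8] [ 335.6 -651.1]
side [346.  278.8] [346.8 258.2]
scene [258.5 139.9] [256. 118.]
```

View pics/m7.png

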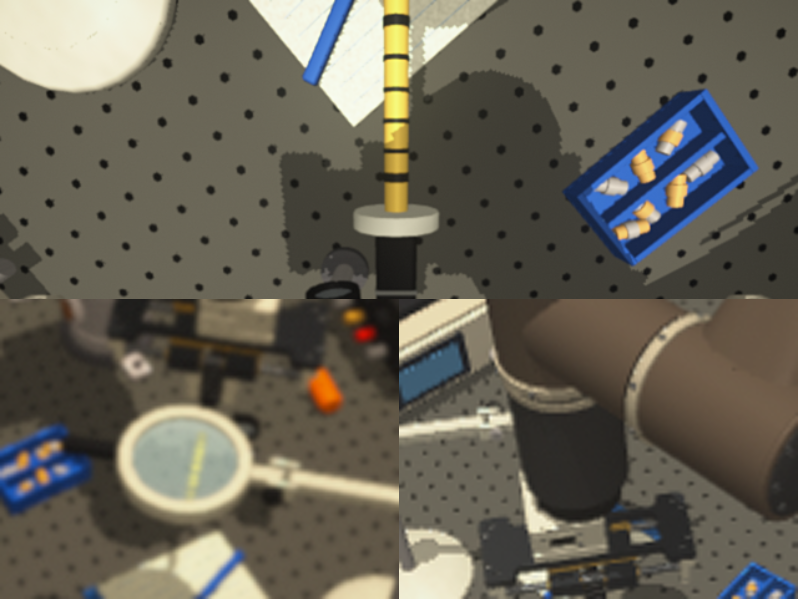

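>>> apply_moves:
  deltas:
    - {"fingers": 5, "delta_pos": [0, 0, 0], "angular": [0, 0, 0]}
    - {"fingers": 5, "delta_pos": [0, 0, 0], "angular": [0, 0, 0]}
    - {"fingers": 5, "delta_pos": [0, 0, 0], "angular": [0, 0, 0]}
    - {"fingers": 5, "delta_pos": [0, 0, 0], "angular": [0, 0, 0]}

```text
clock: 20.65
tool_pos: [0.5901, -0.1275, 0.1104]
orientation: [-179.5, 0.4, -121.0]
force: [0.2, 0.3, -1.0]
opening: 0.0141
gripper_force: 30.0
```

```bash
python3 - <<'E'
from h import *
st(); print(ctrl.close_job())
E
```

```text
{'clock': 20.65, 'joint_pos': [6.327, 19.184, -17.756, 0.001, -52.415, -37.333], 'tool_pos': [0.59, -0.128, 0.11], 'orientation': [-179.487, 0.39, -121.004], 'force': [0.196, 0.295, -1.008], 'opening': 0.014, 'gripper_force': 29.999}
the job is handed in; nothing more can be done
None
```

The job is handed in at 20.7 s, with no verdict returned: the magnifier is over the pad and level, the rod was dipped until its collar met the rim and drawn out, and it is now held level with its tip about 5 mm off the lens centre and 90 mm below it (tip position calculated from the arm's pose).

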